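Turn a beam expander round on its breadboard

TASK

Turn this laser beam expander round so that it shrinks the beam instead: the large lens goes onto the base plate where the small lens stands now, the small lens onto the plate where the large lens stands now, and the pinhole onto the plate that is empty now. There is just that one spare plate to shift things through: set the components down only on base plates, never on the breadboard or the table. Leave each one upright, centred on its plate and square to the beam, and do not disturb the driver, the fork and the bottle lying beside the breadboard.

Things in the scene. Friction and masses are not known exactly. Their poses are not given: they have to be found in the camera images.
- small_lens: small lens: glass in a round black ring mount 32 mm across, 12 mm thick along the beam. Stands on a steel 50 x 50 x 8 mm foot plate with a post, all one loose piece; origin at the centre of the foot's underside, x along its optical axis (either way round), z up. Ring centre 62 mm above the origin, top with its set screw 81 mm; grip the ring across, level with its centre.
- large_lens: large lens: glass in a round black ring mount 60 mm across, 14 mm thick along the beam. Stands on a steel 50 x 50 x 8 mm foot plate with a post, all one loose piece; origin at the centre of the foot's underside, x along its optical axis (either way round), z up. Ring centre 62 mm above the origin, top with its set screw 95 mm; grip the ring across, level with its centre.
- pinhole: pinhole: steel disc in a square black mount 40 x 40 mm, 12 mm thick, brass thumbscrew on top. Stands on a steel 50 x 50 x 8 mm foot plate with a post, all one loose piece; origin at the centre of the foot's underside, x along its optical axis (either way round), z up. Square's centre 62 mm above the origin, top of the thumbscrew 94 mm; grip its two upright sides, level with the centre.
- plate_small: end plate next to the black laser; carries the small lens at the start. fixed dark steel base plate 50 x 50 x 10 mm on the breadboard; origin at the centre of its underside, top face 22 mm above the table; x along the beam from laser to screen, z up. The four plates stand in one row, 75 mm apart. The fixed laser stands 50 to 130 mm before this plate's centre, top 125 mm above the table.
- plate_pinhole: plate next to plate_small; carries the pinhole at the start. fixed dark steel base plate 50 x 50 x 10 mm on the breadboard; origin at the centre of its underside, top face 22 mm above the table; x along the beam from laser to screen, z up. The breadboard is 150 mm wide and 12 mm thick.
- plate_free: the plate that is empty at the start, third in the row, between plate_pinhole and plate_large. fixed dark steel base plate 50 x 50 x 10 mm on the breadboard; origin at the centre of its underside, top face 22 mm above the table; x along the beam from laser to screen, z up. 
- plate_large: end plate next to the white screen; carries the large lens at the start. fixed dark steel base plate 50 x 50 x 10 mm on the breadboard; origin at the centre of its underside, top face 22 mm above the table; x along the beam from laser to screen, z up. The fixed screen stands 73 mm beyond this plate's centre, top 114 mm above the table.
- driver: bystander: a screwdriver 150 mm long lying on the table beside the breadboard, loose; origin on the table under its middle.
- fork: bystander: a black clamping fork 80 x 32 x 10 mm lying on the table beside the breadboard, loose; origin at the centre of its underside.
- bottle: bystander: an amber glass bottle with a black cap, 36 mm across and 65 mm high, standing on the table beside the breadboard, loose; origin at the centre of its underside.
There are look-alikes about, which are no part of the job. What is shaped like the large_lens but blue is not meant.

How it is judged:
At the end, for the whole second after the job is handed in: The large lens stands on plate_small, the small lens on plate_large and the pinhole on plate_free: each within 10 mm of the plate's centre, foot flat on the plate (within 4 mm of its top), upright within 0.1 rad, its optical axis within 0.2 rad of the beam, and at rest (horizontal distance between large_lens and plate_small below 0.01 m and z of large_lens in the frame of plate_small between 0.006 and 0.014 m and angle between each of large_lens, small_lens, pinhole's own z axis and vertical below 0.1 rad and angle between the x axis of large_lens and the x axis of plate_small, either way round below 0.2 rad and linear speed of each of large_lens, small_lens, pinhole below 0.02 m/s and angular speed of each of large_lens, small_lens, pinhole below 0.2 rad/s and horizontal distance between small_lens and plate_large below 0.01 m and z of small_lens in the frame of plate_large between 0.006 and 0.014 m and angle between the x axis of small_lens and the x axis of plate_large, either way round below 0.2 rad and horizontal distance between pinhole and plate_free below 0.01 m and z of pinhole in the frame of plate_free between 0.006 and 0.014 m and angle between the x axis of pinhole and the x axis of plate_free, either way round below 0.2 rad); the robot touches nothing.
It fails at once if a component was set down off the base plates, on the breadboard or the table (its foot came more than 5 mm below the plates' top) (z of any of small_lens, large_lens, pinhole in the frame of plate_free below 0.005 m).
It fails at once if a component was tipped over (more than 0.6 rad) (angle between any of small_lens, large_lens, pinhole's own z axis and vertical above 0.6 rad).
It fails at once if the driver, the fork or the bottle was moved by more than 20 mm (distance of any of driver, fork, bottle from where it was at the start of the episode above 0.02 m).
It also fails if it takes over 93 s, if anything falls off the work surface, if the arm or the gripper's body presses on something with over 40 N, if the wrist force passes 120 N, or if a joint passes its speed limit or range.

ROBOT

A 6-joint arm with a two-finger parallel gripper is mounted at the origin on the work surface. World frame = base frame: x ahead of the robot, y to its left, z up, the work surface at z = 0. Lengths are in m, angles in rad, forces in N, time in s.
With the tool pointing down it reaches from about 0.25 to 0.775 m from the base axis. Payload 4 kg.
Tool frame: the origin (TCP) lies midway between the tips of the shut fingers; the grasp point (between the pads) lies 19 mm behind it (robot.tcp_to_grasp is the z of the grasp point in the tool frame, in m); z points along the fingers, y is the line along which they close (so a half turn about z gives the same grasp; the last joint's range is limited). The gripper opens to 94 mm and grips with 3 to 60 N. Pads are 16 mm wide; open, the fingers measure 119 mm over their backs; the gripper's body (75 mm by 177 mm) begins 78 mm behind the grasp point.
Start: joints at [-1.403, 0.087, 1.371, -0, 1.684, -0.103], TCP at [0.147, -0.53, 0.206] pointing down, gripper open.
Joint ranges: [-3.1, 3.1], [-0.76, 2.03], [0.27, 2.55], [-1.08, 4.22], [0.17, 2.65], [-2.57, 2.57]. Speed limits (rad/s): [2.79, 2.79, 3.14, 3.14, 3.14, 3.14].

INTERFACE

Orientations are given as [roll, pitch, yaw] about the fixed x, y, z axes, in that order (R = Rz(yaw) Ry(pitch) Rx(roll)).
In Python, from bench import robot gives the robot as it stands. The module is installed in compiled form; this text tells all that it offers.
- The arm moves only by the tool move_arm, never from a script. Its argument "motion" is one flat list of numbers, 7 for each row, row after row: the turn, a rotation vector about the tool's x, y, z in units of 45 degrees (1.0 is 45 degrees), then the shift along the tool's x, y, z in units of 100 mm (1.0 is 100 mm), then the opening, from 0 (shut) to 1 (fully open). A call has 1 to 12 rows; each row shifts and turns the commanded pose from where the row before left it, along the tool's axes as they then stand; what a row does not reach is not made up. A row lasts 1/12 s, in which the tool goes at most 41.7 mm and 7.16 degrees, less where a joint would pass 70% of its speed; a pose out of reach is approached as far as the arm can. A call with a number of a shift or a turn outside -1 to 1 is refused whole. A call with a gripper value outside its range is refused whole. The fingers move at their own pace and stop on an object; the grip force is fixed at half the most. Time passes only in rows, so rows that do not move let the fingers close. It gives the time, the measured TCP pose, the force, the opening and the grip force at its end, in the units of the state.
- robot.get_obs(): the state, without advancing time (a new reading comes with each control period).
- robot.snapshot(name): name is "scene" or "top" or "wrist"; returns the picture (384x512x3 uint8, red, green, blue); there is no depth.
- robot.get_calibration(name): a dict with "fx", "fy", "cx", "cy" (pixels), "k1" (the pictures are not rectified: a ray, as slopes to the right and down, at radius r is drawn at 1 + k1 r^2 times it, then the intrinsics apply), "R" (3x3) and "t" (3): a world point X has camera coordinates R X + t. Camera axes: x right, y down, z forward; pixel columns grow to the right and rows downward; lengths in m; the calibration is good to about 2 mm. A picture is of the moment at which its call begins: read the wrist's pose just before it. get_calibration takes no time and is no camera call; for the wrist camera it gives the pose at the moment of the call.
- robot.close_job(): hands the job in; it is judged then, once.
The state is a dict: "time": time; "joint_positions": joint angles; "qvel": joint speeds; "joint_torque": joint torques, N m; "tool_pos": TCP position; "ee_rot": TCP orientation; "wrist_force": force on the tool from outside, world axes, zero at the start; "wrist_torque": the same for the moment, N m; "width": finger opening in m; "finger_force": force on a finger pad.
Only numpy, scipy, OpenCV 4.12 (cv2) and the standard library are available. Lean on these libraries where they do the work, as an engineer would, in place of code of your own. Each camera call takes 0.05 s, during which the arm holds its last target. There are 200 camera calls.

## Working session

There is one attempt and no reset: what is moved stays moved. The work goes in short steps, Python scripts to look and compute and a tool call to move; the robot and the scene stay as the last step left them, time stands still between calls to the robot, and variables do not carry over. Pictures are saved under pics/ and viewed, at most 18 in all, crops included, and the job is handed in when it is done.

Besides the shell and the picture viewer there is one more tool, called by a JSON object that holds its "api" and its "payload". move_arm: Moves the arm, as the interface text tells. Shifts and turns lie within -1 to 1; 1 stands for 100 mm of shift or 45 degrees of turn. Its arguments: {"type":"object","properties":{"motion":{"type":"array","items":{"type":"number"}}},"required":["motion"]}

```bash
mkdir -p pics; ls; python3 - <<'E'
from bench import robot
import cv2
for n in("scene","top"):
    im=robot.snapshot(n); cv2.imwrite(f"pics/{n}0.png",im[:,:,::-1]); c=robot.get_calibration(n); print(n,{k:(v if not hasattr(v,'tolist') else v.round(4).tolist()) if not isinstance(v,list) else v for k,v in c.items()})
print(robot.get_obs(), robot.tcp_to_grasp)
E
```

```text
pics
scene {'fx': 376.17436261829414, 'fy': 376.17436261829414, 'cx': 254.06990164913535, 'cy': 194.93218602391227, 'k1': -0.10121967955692185, 'R': [[0.4931, 0.87, -0.0042], [0.4582, -0.2638, -0.8488], [-0.7395, 0.4166, -0.5287]], 't': [-0.2472, -0.2428, 1.4203]}
top {'fx': 426.8962386331961, 'fy': 426.8962386331961, 'cx': 255.6020860234942, 'cy': 193.66698276321668, 'k1': -0.15927419630259287, 'R': [[0.0174, -0.9998, -0.0048], [-0.9748, -0.016, -0.2224], [0.2222, 0.0085, -0.975]], 't': [-0.0387, 0.5894, 1.0275]}
{'time': 0.1, 'joint_positions': array([-1.40312122e+00,  8.78849458e-02,  1.37207630e+00, -1.22145465e-05,
        1.68360370e+00, -1.03117735e-01]), 'qvel': array([ 2.79223488e-05, -1.69643747e-03, -3.78180906e-03,  1.53230175e-03,
       -3.63924158e-04, -2.04489584e-03]), 'joint_torque': array([ 2.34732819e-03, -3.41251981e+01, -3.03301156e+01,  7.19536655e-02,
        3.04047810e-02, -1.03203220e-04]), 'tool_pos': array([ 0.14702262, -0.52947856,  0.20443273]), 'ee_rot': array([-3.13962959e+00, -1.90942359e-04,  2.70791294e-01]), 'wrist_force': array([0.04022076, 0.07378298, 0.13701186]), 'wrist_torque': array([-0.03429274, -0.00587704, -0.04455569]), 'finger_force': 0.0, 'width': 0.09436079905577406} -0.0188
```

View pics/scene0.png

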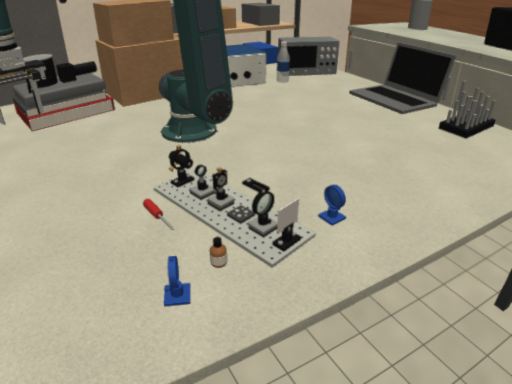

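View pics/top0.png

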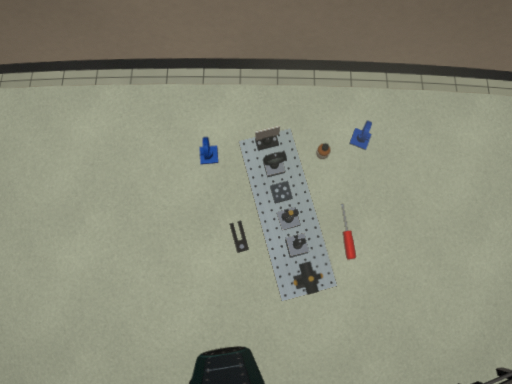

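Scene picture: laser at (180,165), small lens (201,178), pinhole (220,185), empty plate (240,212), black large lens (263,205), screen (288,220). In the top picture the plates run from (297,243) through (289,216) and (281,191) to (274,165).
Could be mistaken for the large lens: the blue rings at scene (334,197) and (174,272), also at top (208,150) and (362,135). I choose the black ring at scene (263,205).

```bash
python3 - <<'E'
import cv2
a=cv2.imread("pics/scene0.png")[140:255,150:315]; cv2.imwrite("pics/sc.png",cv2.resize(a,None,fx=4.8,fy=4.8,interpolation=cv2.INTER_CUBIC))
a=cv2.imread("pics/top0.png")[125:300,225:360]; cv2.imwrite("pics/tc.png",cv2.resize(a,None,fx=3.4,fy=3.4,interpolation=cv2.INTER_CUBIC))
E
```

```text
(no output)
```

View pics/sc.png

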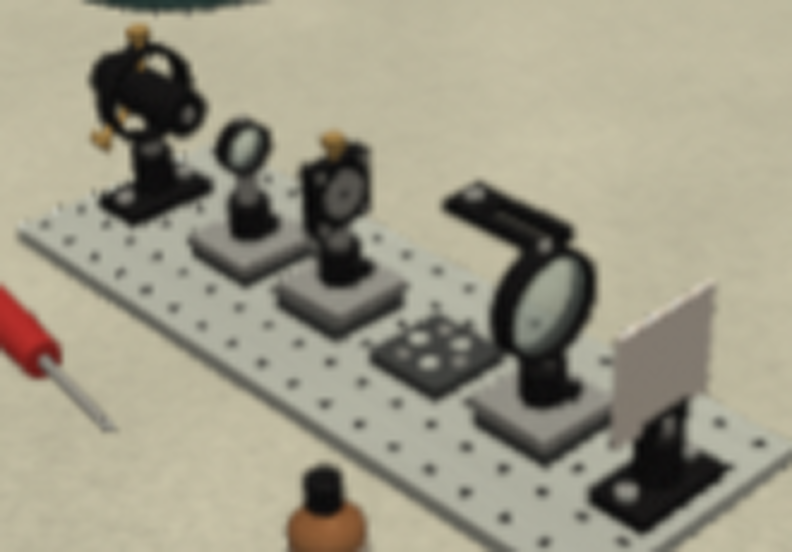

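View pics/tc.png

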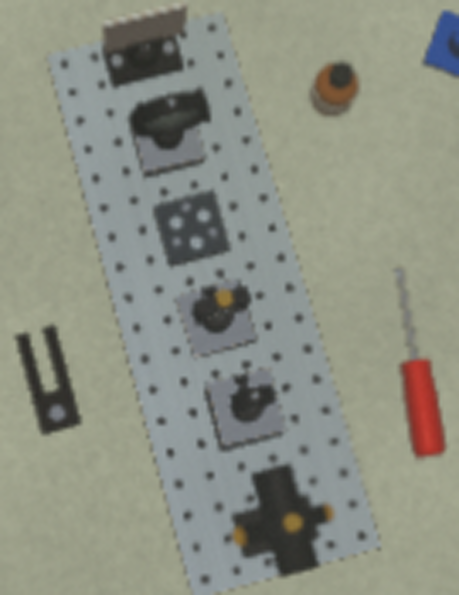

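```bash
cat > h.py <<'E'
import numpy as np, cv2
from scipy.spatial.transform import Rotation as Ro
def ray(c,uv):
    K=np.array([[c['fx'],0,c['cx']],[0,c['fy'],c['cy']],[0,0,1]])
    p=cv2.undistortPoints(np.array([[uv]],float),K,np.array([c['k1'],0,0,0.]))[0,0]
    R=np.array(c['R']); t=np.array(c['t']); d=R.T@np.array([p[0],p[1],1]); return -R.T@t,d/np.linalg.norm(d)
def onz(c,uv,z):
    o,d=ray(c,uv); return o+d*(z-o[2])/d[2]
def tri(obs):
    A=np.zeros((3,3));b=np.zeros(3);rs=[ray(c,uv) for c,uv in obs]
    for o,d in rs:
        P=np.eye(3)-np.outer(d,d);A+=P;b+=P@o
    X=np.linalg.solve(A,b); return X,[round(float(np.linalg.norm(np.cross(X-o,d)))*1e3,1) for o,d in rs]
def proj(c,X):
    p=np.array(c['R'])@X+np.array(c['t']); K=np.array([[c['fx'],0,c['cx']],[0,c['fy'],c['cy']],[0,0,1]])
    return cv2.projectPoints(p.reshape(1,1,3),np.zeros(3),np.zeros(3),K,np.array([c['k1'],0,0,0.]))[0][0,0]
E
python3 - <<'E'
from h import *
from bench import robot
s=robot.get_calibration("scene");t=robot.get_calibration("top")
np.set_printoptions(precision=4,suppress=True)
S=lambda u,v:(s,(150+u/4.8-.4,140+v/4.8-.4)); T=lambda u,v:(t,(225+u/3.4-.35,125+v/3.4-.35))
for n,a,b in [("free",(437,353),(192,228)),("pinscrew",(334,140),(224,297)),("lasscrew",(138,33),(292,522)),("smalltop",(246,120),(247,382))]:
    print(n,*tri([S(*a),T(*b)]))
for n,p in [("bbTL",(48,55)),("bbTR",(225,12)),("bbBL",(197,595)),("bbBR",(380,548))]: print(n,onz(*T(*p),.012))
for n,p in [("small",(246,408)),("pin",(217,317)),("free",(192,228)),("large",(170,140))]: print(n,onz(*T(*p),.022 if n=="free" else .030))
wc=robot.get_calibration("wrist"); ob=robot.get_obs(); R=np.array(wc['R']);R0=Ro.from_euler('xyz',ob['ee_rot']).as_matrix()
print(wc['fx'],wc['k1'],"cam in tool",R0.T@(-R.T@np.array(wc['t'])-ob['tool_pos']),"axes",(R@R0))
E
```

```text
free [ 0.607  -0.097   0.0193] [0.5, 0.5]
pinscrew [ 0.5346 -0.1153  0.1137] [0.7, 0.7]
lasscrew [ 0.3761 -0.1624  0.1216] [1.0, 1.0]
smalltop [ 0.474  -0.1357  0.1034] [4.0, 4.0]
bbTL [0.7521 0.0212 0.012 ]
bbTR [ 0.7922 -0.1237  0.012 ]
bbBL [ 0.3238 -0.1026  0.012 ]
bbBR [ 0.3603 -0.2424  0.012 ]
small [ 0.4647 -0.1379  0.03  ]
pin [ 0.5346 -0.1156  0.03  ]
free [ 0.6065 -0.0964  0.022 ]
large [ 0.6759 -0.0783  0.03  ]
316.1864282710549 0.021125501995542143 cam in tool [ 0.0803 -0.0008 -0.1795] axes [[ 0.001   1.      0.0001]
 [-0.9625  0.001  -0.2714]
 [-0.2714  0.0002  0.9625]]
```

The four plates triangulate to one row with yaw ≈ 0.27. The free plate's top comes out at z = 19 mm against 22 mm in the text, and the pinhole's thumbscrew at 114 mm against 116 mm, so both agree. Next I move the wrist camera over the row for a finer look.

{"api": "move_arm", "payload": {"motion": [0,0,0,0.33,-0.24,-0.04,1,0,0,0,0.33,-0.24,-0.04,1,0,0,0,0.33,-0.24,-0.04,1,0,0,0,0.33,-0.24,-0.04,1,0,0,0,0.33,-0.24,-0.04,1,0,0,0,0.33,-0.24,-0.04,1,0,0,0,0.33,-0.24,-0.04,1,0,0,0,0.33,-0.24,-0.04,1,0,0,0,0.33,-0.24,-0.04,1,0,0,0,0.33,-0.24,-0.04,1,0,0,0,0.33,-0.24,-0.04,1,0,0,0,0,0,0,1]}}

```text
time: 1.1
tool_pos: [0.4296, -0.1728, 0.2498]
ee_rot: [-3.14, -0.003, 0.281]
wrist_force: [-0.8, 0.0, 0.5]
width: 0.094
finger_force: 0.0
```

```bash
cat > snap.py <<'E'
import sys,cv2,pickle
from bench import robot
n=sys.argv[1]; c=robot.get_calibration("wrist"); im=robot.snapshot("wrist"); o=robot.get_obs()
cv2.imwrite(f"pics/{n}.png",im[:,:,::-1]); pickle.dump(c,open(f"pics/{n}.pkl","wb"))
print(o['time'],o['tool_pos'].round(4),o['ee_rot'].round(4),o['width'])
E
python3 snap.py w1; python3 -c "
import cv2;a=cv2.imread('pics/w1.png');cv2.imwrite('pics/w1b.png',cv2.resize(a,(800,600),interpolation=cv2.INTER_CUBIC))"
```

```text
1.15 [ 0.4279 -0.1754  0.2494] [-3.1411e+00 -3.0000e-04  2.7800e-01] 0.09408068951360649
```

View pics/w1b.png

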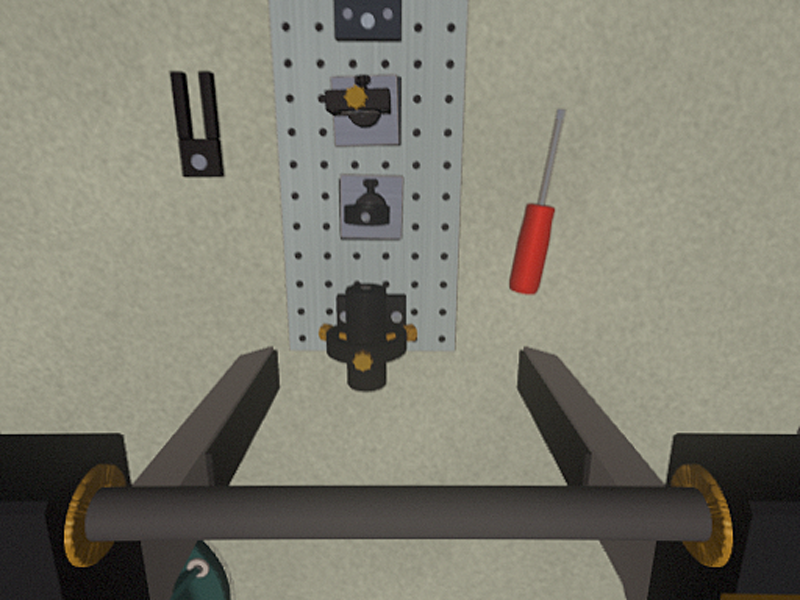

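Wrist view (in the 800×600 enlargement): the row runs straight up the picture. The small-lens foot spans (340,175)–(402,240), the pinhole foot (331,76)–(399,145), and the free plate is at the top edge. The wrist is already aligned with the beam. I take a second view 120 mm further along.

{"api": "move_arm", "payload": {"motion": [0,0,0,0.3,0,0,1,0,0,0,0.3,0,0,1,0,0,0,0.3,0,0,1,0,0,0,0.3,0,0,1,0,0,0,0,0,0,1,0,0,0,0,0,0,1]}}

```text
time: 1.65
tool_pos: [0.5417, -0.1472, 0.2477]
ee_rot: [-3.14, 0.003, 0.271]
wrist_force: [-1.1, -0.4, 0.0]
width: 0.0938
finger_force: 0.0
```

```bash
python3 snap.py w2; python3 -c "
import cv2;a=cv2.imread('pics/w2.png');cv2.imwrite('pics/w2b.png',cv2.resize(a,(800,600),interpolation=cv2.INTER_CUBIC))"
```

```text
1.7 [ 0.5411 -0.1474  0.2484] [-3.1408e+00  2.6000e-03  2.6980e-01] 0.09405088848295605
```

View pics/w2b.png

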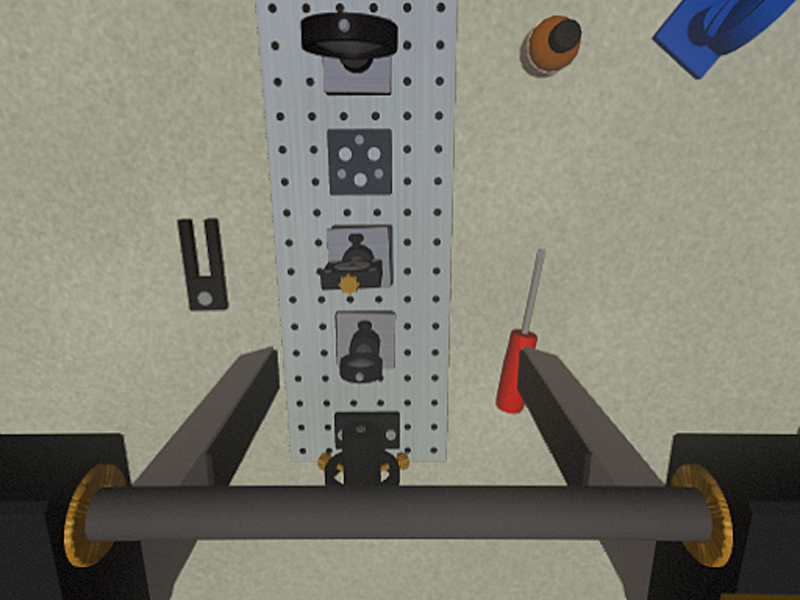

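```bash
python3 - <<'E'
from h import *
import pickle
c1=pickle.load(open("pics/w1.pkl","rb"));c2=pickle.load(open("pics/w2.pkl","rb"))
np.set_printoptions(precision=4,suppress=True)
f=lambda p:((p[0]+.5)*.64-.5,(p[1]+.5)*.64-.5)
P={"sTL":((340,175),(336,312)),"sTR":((402,176),(396,310)),"sBR":((403,240),(395,367)),"pTL":((331,78),(327,227)),"pTR":((399,75),(391,225)),"pBR":((400,145),(392,287)),
"fBL":((335,40),(329,195)),"fBR":((401,40),(392,194)),"pinscrew":((356,97),(348,284)),"smallscrew":((366,217),(359,377))}
for n,(a,b) in P.items(): print(n,*tri([(c1,f(a)),(c2,f(b))]))
y=.274;e=np.array([np.cos(y),np.sin(y)]);nn=np.array([-e[1],e[0]])
def z(n,c,pts,h):
    X=np.array([onz(c,f(p),h)[:2] for p in pts]); m=X.mean(0); print(n,X.round(4).tolist(),"mean",m,"along",m@e,"across",m@nn)
z("free",c2,[(328,130),(391,129),(392,194),(329,195)],.022)
z("small1",c1,[(340,175),(402,176),(403,240),(341,239)],.030)
z("pin1",c1,[(331,78),(399,75),(400,145),(334,146)],.030)
z("largeB",c2,[(324,95),(391,94)],.030)
z("largering",c2,[(302,30),(397,30)],.084)
z("pin2",c2,[(327,227),(391,225),(392,287)],.030)
# breadboard edges for yaw
for n,c,pts in [("edgeL",c1,[(271,0),(289,350)]),("edgeR",c1,[(467,0),(456,350)]),("edgeL2",c2,[(258,0),(292,460)]),("edgeR2",c2,[(457,0),(446,460)])]:
    A,B=[onz(c,f(p),.012)[:2] for p in pts]; d=A-B; print(n,np.arctan2(d[1],d[0]),A@nn,B@nn)
E
```

```text
sTL [ 0.4824 -0.1077  0.0228] [0.3, 0.3]
sTR [ 0.4955 -0.1565  0.0152] [0.6, 0.6]
sBR [ 0.4462 -0.1705  0.0211] [0.6, 0.6]
pTL [ 0.5501 -0.0828  0.0165] [0.2, 0.2]
pTR [ 0.5663 -0.133   0.0198] [0.2, 0.2]
pBR [ 0.5176 -0.1476  0.0266] [0.1, 0.1]
fBL [ 0.5761 -0.0791  0.0178] [0.7, 0.7]
fBR [ 0.5904 -0.1274  0.0163] [0.0, 0.0]
pinscrew [ 0.5339 -0.1149  0.1128] [0.6, 0.6]
smallscrew [ 0.4656 -0.1387  0.1005] [0.5, 0.5]
free [[0.6242, -0.0668], [0.6381, -0.1136], [0.5908, -0.1274], [0.5764, -0.0788]] mean [ 0.6074 -0.0966] along 0.5585684246474469 across -0.25738025298511624
small1 [[0.4829, -0.1088], [0.4957, -0.1557], [0.4476, -0.1706], [0.4343, -0.122]] mean [ 0.4651 -0.1393] along 0.410115013451531 across -0.25992421039020075
pin1 [[0.5487, -0.0852], [0.5648, -0.1332], [0.5175, -0.1477], [0.5026, -0.099]] mean [ 0.5334 -0.1163] along 0.4820488191303253 across -0.2562810790524877
largeB [[0.6473, -0.0594], [0.6614, -0.1073]] mean [ 0.6543 -0.0834] along 0.6073656739013135 across -0.2573148543678931
largering [[0.6762, -0.0468], [0.6921, -0.1036]] mean [ 0.6841 -0.0752] along 0.6382498747321853 across -0.25751012253655886
pin2 [[0.5524, -0.084], [0.5677, -0.133], [0.5184, -0.1474]] mean [ 0.5462 -0.1215] along 0.49292528092444116 across -0.26470459456441664
edgeL 0.26827984501864804 -0.18519391296850268 -0.18359639128361666
edgeR 0.28488503321188213 -0.3313163279126433 -0.3343561243009253
edgeL2 0.2759589427373365 -0.1841222773052092 -0.1848877354939825
edgeR2 0.2778851210108073 -0.3312620158336195 -0.33278084890769266
```

```bash
cat > plan.py <<'E'
import sys
from h import *
from bench import robot
x,y,z,yaw=map(float,sys.argv[1:5]); o=robot.get_obs(); R=Ro.from_euler('xyz',o['ee_rot'])
T=Ro.from_euler('xyz',[np.pi,0,yaw])
print("t",o['time'],"pos",o['tool_pos'].round(4),"rot",o['ee_rot'].round(4),"w",round(o['width'],4),"ff",round(o['finger_force'],1),"F",np.round(o['wrist_force'],1))
print("shift",(R.inv().apply(np.array([x,y,z])-o['tool_pos'])/.1).round(3),"turn",((R.inv()*T).as_rotvec()/(np.pi/4)).round(3))
E
python3 plan.py .534 -.116 .065 .29
```

```text
t 1.7 pos [ 0.5411 -0.1474  0.2484] rot [-3.1408e+00  2.6000e-03  2.6980e-01] w 0.0941 ff 0.0 F [-0.2 -0.2 -1.6]
shift [ 0.02  -0.32   1.834] turn [-0.001  0.003 -0.026]
```

{"api": "move_arm", "payload": {"motion": [0,0,-0.026,0.02,-0.16,0,1,0,0,0,0,-0.16,0,1,0,0,0,0,0,0.3,1,0,0,0,0,0,0.3,1,0,0,0,0,0,0.2,1,0,0,0,0,0,0,1,0,0,0,0,0,0,1]}}

```text
time: 2.28
tool_pos: [0.5334, -0.115, 0.1691]
ee_rot: [-3.141, 0.002, 0.29]
wrist_force: [-0.4, 0.1, 1.1]
width: 0.0941
finger_force: 0.0
```

```bash
python3 plan.py .534 -.116 .065 .29; python3 snap.py w3
```

```text
t 2.2833 pos [ 0.5334 -0.115   0.1691] rot [-3.1406e+00  1.8000e-03  2.9030e-01] w 0.0941 ff 0.0 F [-0.4  0.1  1.1]
shift [0.005 0.012 1.041] turn [-0.001  0.002  0.   ]
2.3333 [ 0.5346 -0.1154  0.1709] [ 3.1405e+00 -1.2000e-03  2.9040e-01] 0.09417466152072705
```

View pics/w3.png

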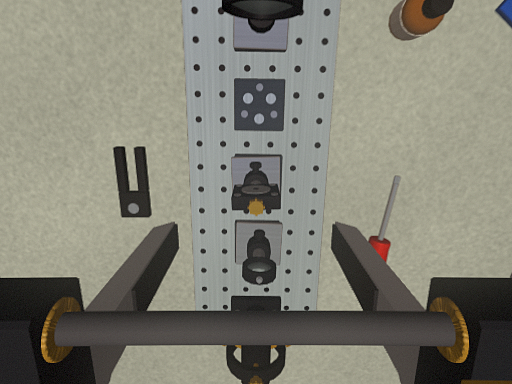

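The fingers straddle the pinhole, whose thumbscrew at (257,207) lies on the finger midline at x≈256. I lower and grip.

{"api": "move_arm", "payload": {"motion": [0,0,0,0,0.01,0.26,1,0,0,0,0,0,0.26,1,0,0,0,0,0,0.26,1,0,0,0,0,0,0.26,1,0,0,0,0,0,0,1,0,0,0,0,0,0,0,0,0,0,0,0,0,0,0,0,0,0,0,0,0,0,0,0,0,0,0,0,0,0,0,0,0,0,0]}}

```text
time: 3.17
tool_pos: [0.5363, -0.1164, 0.0674]
ee_rot: [3.14, -0.003, 0.291]
wrist_force: [-0.2, 0.5, -0.7]
width: 0.0639
finger_force: 0.0
```

```bash
python3 plan.py .534 -.116 .065 .29
```

```text
t 3.1667 pos [ 0.5363 -0.1164  0.0674] rot [ 3.1396e+00 -2.7000e-03  2.9120e-01] w 0.0639 ff 0.0 F [-0.2  0.5 -0.7]
shift [-0.021 -0.011  0.024] turn [ 0.003 -0.003  0.002]
```

{"api": "move_arm", "payload": {"motion": [0,0,0,0,0,0,0,0,0,0,0,0,0,0,0,0,0,0,0,0,0,0,0,0,0,0,0,0,0,0,0,0,0,0,0,0,0,0,0,0,0,0]}}

```text
time: 3.67
tool_pos: [0.5352, -0.1159, 0.0655]
ee_rot: [-3.141, 0.0, 0.291]
wrist_force: [0.2, 0.7, 0.2]
width: 0.04
finger_force: 30.0
```

```bash
python3 plan.py .6074 -.0966 .065 .277
```

```text
t 3.6667 pos [ 0.5352 -0.1159  0.0655] rot [-3.1412  0.      0.2913] w 0.04 ff 30.0 F [0.2 0.7 0.2]
shift [0.747 0.023 0.005] turn [-0.     0.     0.018]
```

{"api": "move_arm", "payload": {"motion": [0,0,0,0,0,-0.2,0,0,0,0,0,0,-0.2,0,0,0,0.018,0.25,0.02,0,0,0,0,0,0.25,0,0,0,0,0,0,0.25,0,0,0,0,0,0,0,0,0,0,0,0,0,0,0,0,0]}}

```text
time: 4.25
tool_pos: [0.6079, -0.0968, 0.1041]
ee_rot: [-3.141, 0.002, 0.278]
wrist_force: [-0.4, 0.1, -2.7]
width: 0.0396
finger_force: 30.0
```

```bash
python3 plan.py .6074 -.0966 .066 .277; python3 snap.py w4
```

```text
t 4.25 pos [ 0.6079 -0.0968  0.1041] rot [-3.1409e+00  2.3000e-03  2.7810e-01] w 0.0396 ff 30.0 F [-0.4  0.1 -2.7]
shift [-0.003 -0.003  0.381] turn [-0.001  0.003  0.001]
4.3 [ 0.6072 -0.0971  0.1043] [-3.1409e+00  2.6000e-03  2.7750e-01] 0.04005411249393077
```

View pics/w4.png

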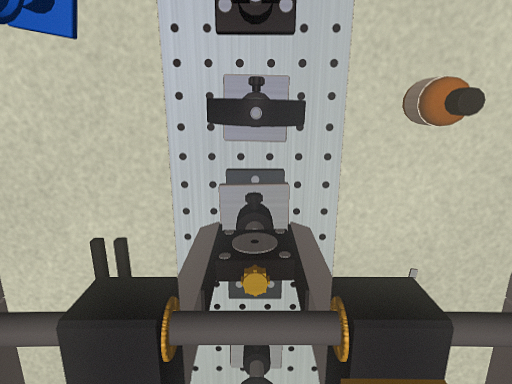

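The pinhole hangs upright, its foot over the free plate (foot front edge at (220–290,183), plate behind it at (226–284,170)). I lower and release.

{"api": "move_arm", "payload": {"motion": [0,0,0,0,0,0.2,0,0,0,0,0,0,0.12,0,0,0,0,0,0,0.06,0,0,0,0,0,0,0,0,0,0,0,0,0,0,0,0,0,0,0,0,0,1,0,0,0,0,0,0,1,0,0,0,0,0,0,1,0,0,0,0,0,0,1,0,0,0,0,0,0,1,0,0,0,0,0,0,1]}}

```text
time: 5.22
tool_pos: [0.608, -0.0972, 0.0677]
ee_rot: [3.141, -0.0, 0.277]
wrist_force: [0.8, -0.0, -0.5]
width: 0.0763
finger_force: 0.0
```

```bash
python3 plan.py .4651 -.1393 .21 .277
```

```text
t 5.2167 pos [ 0.608  -0.0972  0.0677] rot [ 3.1412e+00 -4.0000e-04  2.7710e-01] w 0.0763 ff 0.0 F [ 0.8 -0.  -0.5]
shift [-1.489  0.015 -1.423] turn [ 0. -0.  0.]
```

{"api": "move_arm", "payload": {"motion": [0,0,0,0,0,-0.3,1,0,0,0,0,0,-0.4,1,0,0,0,0,0,-0.4,1,0,0,0,-0.37,0,0,1,0,0,0,-0.37,0,0,1,0,0,0,-0.37,0,0,1,0,0,0,-0.38,0.01,0,1,0,0,0,0,0,0,1,0,0,0,0,0,0,1]}}

```text
time: 5.97
tool_pos: [0.4637, -0.1392, 0.1778]
ee_rot: [3.141, -0.001, 0.275]
wrist_force: [0.4, 0.7, 0.2]
width: 0.0939
finger_force: 0.0
```

```bash
python3 plan.py .4653 -.139 .065 .277; python3 snap.py w5
```

```text
t 5.9667 pos [ 0.4637 -0.1392  0.1778] rot [ 3.1409e+00 -1.1000e-03  2.7510e-01] w 0.0939 ff 0.0 F [0.4 0.7 0.2]
shift [0.014 0.002 1.128] turn [ 0.001 -0.001 -0.002]
6.0167 [ 0.465 -0.139  0.178] [ 3.1407e+00 -1.7000e-03  2.7620e-01] 0.09419848628334422
```

View pics/w5.png

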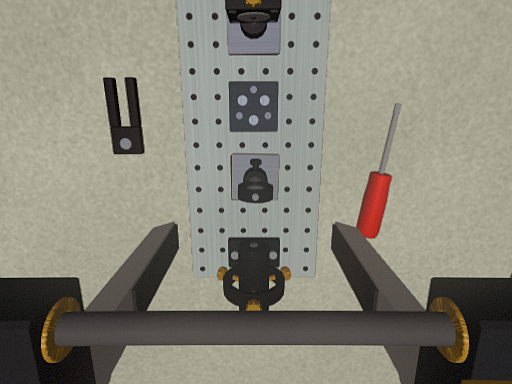

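The small lens is centred between the fingers (set screw at (255,197)), and the pinhole stands on its new plate at (253,35). I lower and grip the small lens.

{"api": "move_arm", "payload": {"motion": [0,0,0,0.01,0,0.28,0.7,0,0,0,0,0,0.28,0.7,0,0,0,0,0,0.28,0.7,0,0,0,0,0,0.29,0.7,0,0,0,0,0,0,0,0,0,0,0,0,0,0,0,0,0,0,0,0,0,0,0,0,0,0,0,0,0,0,0,0,0,0,0,0,0,0,0,0,0,0,0,0,0,0,0,0,0,0,0,0,0,0,0,0]}}

```text
time: 7.02
tool_pos: [0.4671, -0.139, 0.0664]
ee_rot: [3.139, -0.003, 0.277]
wrist_force: [0.6, -0.3, 6.0]
width: 0.0309
finger_force: 30.0
```

```bash
python3 plan.py .5353 -.1171 .065 .277; python3 - <<'E'
from h import *
import pickle
c=pickle.load(open("pics/w5.pkl","rb"))
for n,p,h in [("sm",[(231,153.5),(279,153.5),(279,200)],.030),("pl",[(229.5,82),(277,82),(278,131),(230,131)],.022),("pinfootB",[(228,54),(280,54)],.03)]:
    X=[onz(c,q,h)[:2] for q in p]; print(n,np.round(X,4).tolist(),((X[0]+X[2])/2 if len(X)>2 else np.mean(X,0)).round(4))
E
```

```text
t 7.0167 pos [ 0.4671 -0.139   0.0664] rot [ 3.1393 -0.0033  0.2771] w 0.0309 ff 30.0 F [ 0.6 -0.3  6. ]
shift [ 0.716 -0.024  0.016] turn [ 0.003 -0.004  0.   ]
sm [[0.4844, -0.1072], [0.498, -0.1552], [0.4496, -0.1701]] [ 0.467  -0.1386]
pl [[0.5523, -0.0873], [0.5653, -0.1331], [0.5193, -0.1482], [0.5056, -0.1]] [ 0.5358 -0.1178]
pinfootB [[0.576, -0.0803], [0.5895, -0.1281]] [ 0.5828 -0.1042]
```

{"api": "move_arm", "payload": {"motion": [0,0,0,0,0,-0.2,0,0,0,0,0,0,-0.2,0,0,0,0,0.24,-0.01,0,0,0,0,0,0.24,-0.01,0,0,0,0,0,0.24,0,0,0,0,0,0,0,0,0,0,0,0,0,0,0,0,0]}}

```text
time: 7.6
tool_pos: [0.5343, -0.1166, 0.1034]
ee_rot: [-3.141, 0.002, 0.278]
wrist_force: [-1.0, -0.4, -1.2]
width: 0.0308
finger_force: 30.0
```

```bash
python3 plan.py .5353 -.1171 .066 .277
```

```text
t 7.6 pos [ 0.5343 -0.1166  0.1034] rot [-3.1407e+00  2.2000e-03  2.7820e-01] w 0.0308 ff 30.0 F [-1.  -0.4 -1.2]
shift [0.009 0.008 0.374] turn [-0.001  0.003  0.001]
```

{"api": "move_arm", "payload": {"motion": [0,0,0,0,0,0.2,0,0,0,0,0,0,0.12,0,0,0,0,0,0,0.06,0,0,0,0,0,0,0,0,0,0,0,0,0,0,0,0,0,0,0,0,0,1,0,0,0,0,0,0,1,0,0,0,0,0,0,1,0,0,0,0,0,0,1,0,0,0,0,0,0,1,0,0,0,0,0,0,1]}}

```text
time: 8.52
tool_pos: [0.5345, -0.117, 0.0665]
ee_rot: [3.141, -0.0, 0.277]
wrist_force: [-0.2, 0.8, 0.3]
width: 0.0676
finger_force: 0.0
```

```bash
python3 plan.py .6795 -.0761 .22 .277; python3 - <<'E'
from h import *
import pickle
c=pickle.load(open("pics/w4.pkl","rb"))
for n,p,h in [("lgB",[(223.5,141),(290,141)],.030),("ring",[(207,110),(305,110)],.084),("footTL",[(224,75),(290,75)],.03)]:
    X=[onz(c,q,h)[:2] for q in p]; print(n,np.round(X,4).tolist(),np.mean(X,0).round(4))
E
```

```text
t 8.5167 pos [ 0.5345 -0.117   0.0665] rot [ 3.1414e+00 -1.0000e-04  2.7700e-01] w 0.0676 ff 0.0 F [-0.2  0.8  0.3]
shift [ 1.506  0.003 -1.535] turn [ 0. -0.  0.]
lgB [[0.6489, -0.0585], [0.6635, -0.1094]] [ 0.6562 -0.084 ]
ring [[0.6721, -0.0475], [0.6885, -0.1049]] [ 0.6803 -0.0762]
footTL [[0.6968, -0.0466], [0.7105, -0.0943]] [ 0.7036 -0.0705]
```

{"api": "move_arm", "payload": {"motion": [0,0,0,0,0,-0.3,1,0,0,0,0,0,-0.4,1,0,0,0,0,0,-0.4,1,0,0,0,0.37,0,-0.1,1,0,0,0,0.38,0,0,1,0,0,0,0.38,0,0,1,0,0,0,0.38,0.01,0,1,0,0,0,0,0,0,1,0,0,0,0,0,0,1]}}

```text
time: 9.27
tool_pos: [0.6806, -0.0759, 0.183]
ee_rot: [-3.14, 0.005, 0.279]
wrist_force: [0.4, 0.1, -0.9]
width: 0.0939
finger_force: 0.0
```

```bash
python3 plan.py .68 -.0768 .065 .277; python3 snap.py w6
```

```text
t 9.2667 pos [ 0.6806 -0.0759  0.183 ] rot [-3.1396  0.0047  0.2786] w 0.0939 ff 0.0 F [ 0.4  0.1 -0.9]
shift [-0.003  0.009  1.18 ] turn [-0.003  0.006  0.002]
9.3167 [ 0.6798 -0.0764  0.1848] [-3.1406e+00  2.9000e-03  2.7770e-01] 0.09362285811108709
```

View pics/w6.png

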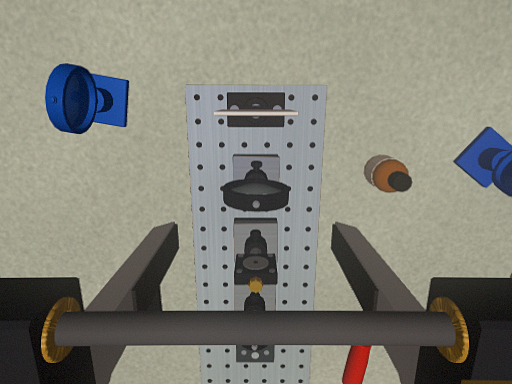

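The black large lens is centred between the fingers (ring from x=222 to 290, screw at (256,204)), and the blue look-alikes and the bottle are clear of them. I lower and grip it.

{"api": "move_arm", "payload": {"motion": [0,0,0,0,0.01,0.3,1,0,0,0,0,0,0.3,1,0,0,0,0,0,0.3,1,0,0,0,0,0,0.28,1,0,0,0,0,0,0,0.8,0,0,0,0,0,0,0,0,0,0,0,0,0,0,0,0,0,0,0,0,0,0,0,0,0,0,0,0,0,0,0,0,0,0,0,0,0,0,0,0,0,0,0,0,0,0,0,0,0]}}

```text
time: 10.32
tool_pos: [0.6816, -0.0774, 0.0716]
ee_rot: [3.14, -0.004, 0.277]
wrist_force: [-1.6, 1.5, 6.0]
width: 0.0592
finger_force: 30.0
```

```bash
python3 plan.py .4631 -.1376 .195 .277
```

```text
t 10.3167 pos [ 0.6816 -0.0774  0.0716] rot [ 3.14   -0.004   0.2773] w 0.0592 ff 30.0 F [-1.6  1.5  6. ]
shift [-2.261 -0.017 -1.244] turn [ 0.002 -0.005  0.   ]
```

{"api": "move_arm", "payload": {"motion": [0,0,0,0,0,-0.2,0,0,0,0,0,0,-0.3,0,0,0,0,0,0,-0.4,0,0,0,0,0,0,-0.3,0,0,0,0,0,0,0,0,0,0,0,0,0,0,0]}}

```text
time: 10.82
tool_pos: [0.6815, -0.0779, 0.1912]
ee_rot: [3.139, -0.005, 0.277]
wrist_force: [-0.3, -0.8, -3.5]
width: 0.0591
finger_force: 30.0
```

```bash
python3 plan.py .4631 -.1376 .185 .277; python3 snap.py w7
```

```text
t 10.8167 pos [ 0.6815 -0.0779  0.1912] rot [ 3.1388 -0.0048  0.2771] w 0.0591 ff 30.0 F [-0.3 -0.8 -3.5]
shift [-2.264 -0.023  0.051] turn [ 0.004 -0.006  0.   ]
10.8667 [ 0.6801 -0.0776  0.1879] [3.1415e+00 4.0000e-04 2.7710e-01] 0.05936666240480396
```

View pics/w7.png

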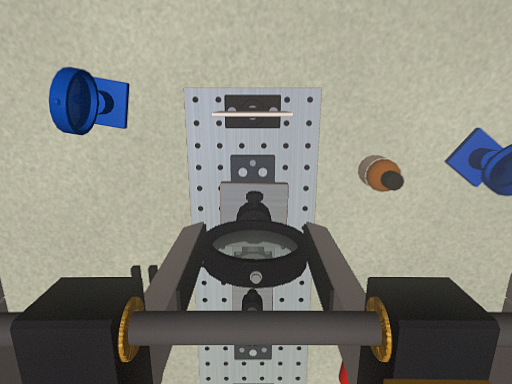

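The large lens hangs clear and upright in the grip. I carry it back 226 mm over the others to plate_small.

{"api": "move_arm", "payload": {"motion": [0,0,0,-0.3,0,0,0,0,0,0,-0.4,0,0,0,0,0,0,-0.4,-0.01,0,0,0,0,0,-0.4,0,0,0,0,0,0,-0.4,-0.01,0,0,0,0,0,-0.36,0,0,0,0,0,0,0,0,0,0,0,0,0,0,0,0,0]}}

```text
time: 11.53
tool_pos: [0.4596, -0.1372, 0.1854]
ee_rot: [-3.138, 0.004, 0.275]
wrist_force: [0.3, -0.5, -3.4]
width: 0.0592
finger_force: 30.0
```

```bash
python3 plan.py .4635 -.1378 .067 .277;python3 snap.py w8; python3 -c "
import cv2;a=cv2.imread('pics/w8.png')[80:330,130:390];cv2.imwrite('pics/w8b.png',cv2.resize(a,None,fx=2.3,fy=2.3,interpolation=cv2.INTER_CUBIC))"
```

```text
t 11.5333 pos [ 0.4596 -0.1372  0.1854] rot [-3.1383  0.0039  0.275 ] w 0.0592 ff 30.0 F [ 0.3 -0.5 -3.4]
shift [0.04  0.02  1.183] turn [-0.004  0.005 -0.003]
11.5833 [ 0.4611 -0.1371  0.1861] [-3.1391e+00  2.5000e-03  2.7610e-01] 0.05921505823042862
```

View pics/w8b.png

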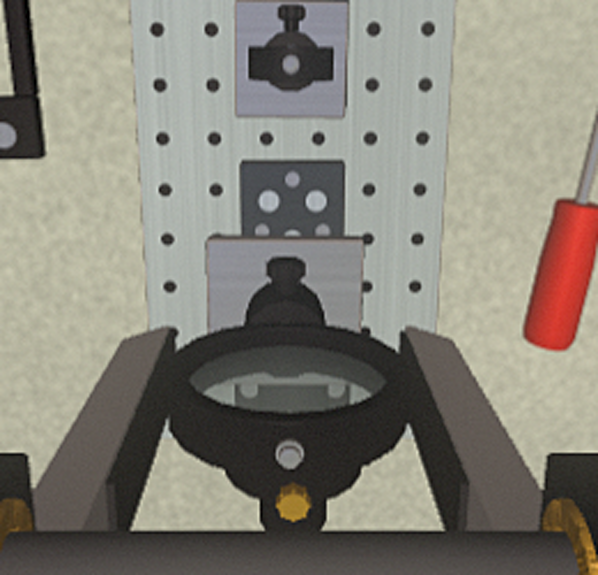

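```bash
python3 - <<'E'
from h import *
import pickle
c=pickle.load(open("pics/w8.pkl","rb"));e=np.array([np.cos(.277),np.sin(.277)])
f=lambda u,v:(130+u/2.3-.3,80+v/2.3-.3)
for n,p,h in [("plate",[(240,161),(344,161)],.022),("lens",[(207,239),(364,239)],.149)]:
    X=[onz(c,f(*q),h)[:2] for q in p]; print(n,np.linalg.norm(X[0]-X[1]),"centre",(np.mean(X,0)-25e-3*e).round(4))
E
```

```text
plate 0.049097928828955605 centre [ 0.4642 -0.1369]
lens 0.048075180034519625 centre [ 0.4589 -0.136 ]
```

{"api": "move_arm", "payload": {"motion": [0,0,0,0.04,0.01,0.2,0,0,0,0,0,0,0.3,0,0,0,0,0,0,0.3,0,0,0,0,0,0,0.2,0,0,0,0,0,0,0,0,0,0,0,0,0,0,0,0,0,0,0,0,0,0]}}

```text
time: 12.17
tool_pos: [0.4679, -0.1375, 0.0893]
ee_rot: [3.141, -0.001, 0.278]
wrist_force: [0.3, 0.1, -2.7]
width: 0.0598
finger_force: 30.0
```

```bash
python3 plan.py .4640 -.1372 .067 .277;python3 snap.py w9; python3 -c "
import cv2;a=cv2.imread('pics/w9.png')[80:330,130:390];cv2.imwrite('pics/w9b.png',cv2.resize(a,None,fx=2.3,fy=2.3,interpolation=cv2.INTER_CUBIC))"
```

```text
t 12.1667 pos [ 0.4679 -0.1375  0.0893] rot [ 3.1407e+00 -1.2000e-03  2.7780e-01] w 0.0598 ff 30.0 F [ 0.3  0.1 -2.7]
shift [-0.037 -0.013  0.223] turn [ 0.001 -0.001  0.001]
12.2167 [ 0.4682 -0.1377  0.0901] [ 3.1396e+00 -2.4000e-03  2.7760e-01] 0.05932118371094993
```

View pics/w9b.png

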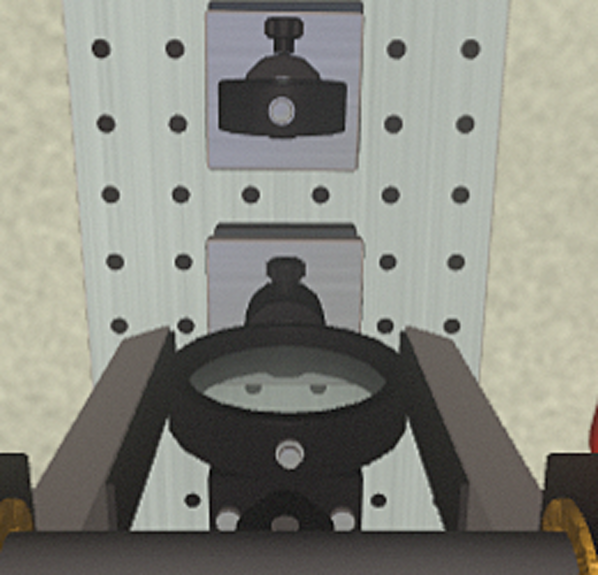

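```bash
python3 - <<'E'
from h import *
import pickle
c=pickle.load(open("pics/w9.pkl","rb"));e=np.array([np.cos(.277),np.sin(.277)])
f=lambda u,v:(130+u/2.3-.3,80+v/2.3-.3)
for n,p,h in [("plate",[(215,225),(357,225)],.022),("lens",[(207,238),(363,238)],.053),("lensLo",[(207,238),(363,238)],.045),("smallfoot",[(206,10),(363,10)],.03)]:
    X=[onz(c,f(*q),h)[:2] for q in p]; print(n,np.linalg.norm(X[0]-X[1]),"centre",(np.mean(X,0)-25e-3*e).round(4))
E
```

```text
plate 0.04946964174615421 centre [ 0.4646 -0.1372]
lens 0.047758842785673605 centre [ 0.4676 -0.136 ]
lensLo 0.04952862872795453 centre [ 0.4657 -0.1366]
smallfoot 0.04880397385813942 centre [ 0.5322 -0.1174]
```

{"api": "move_arm", "payload": {"motion": [0,0,0,-0.02,0.01,0.1,0,0,0,0,0,0,0.06,0,0,0,0,0,0,0.03,0,0,0,0,0,0,0,0,0,0,0,0,0,0,0]}}

```text
time: 12.63
tool_pos: [0.4652, -0.1388, 0.0712]
ee_rot: [3.141, -0.002, 0.277]
wrist_force: [-3.0, 1.6, 4.9]
width: 0.0593
finger_force: 30.0
```

```bash
python3 plan.py .4640 -.1372 .067 .277
```

```text
t 12.6333 pos [ 0.4652 -0.1388  0.0712] rot [ 3.141e+00 -1.500e-03  2.771e-01] w 0.0593 ff 30.0 F [-3.   1.6  4.9]
shift [-0.007 -0.019  0.042] turn [ 0.001 -0.002  0.   ]
```

Contact: the wrist force went from −2.7 to +4.9 N, at the same height as the grip. Release, go up, and move to the small lens.

{"api": "move_arm", "payload": {"motion": [0,0,0,0,0,0,1,0,0,0,0,0,0,1,0,0,0,0,0,0,1,0,0,0,0,0,0,1,0,0,0,0,0,0,1,0,0,0,0,0,-0.3,1,0,0,0,0,0,-0.4,1,0,0,0,0,0,-0.4,1,0,0,0,0.35,0,-0.05,1,0,0,0,0.35,0,0,1,0,0,0,0,0,0,1,0,0,0,0,0,0,1]}}

```text
time: 13.63
tool_pos: [0.5327, -0.1193, 0.1833]
ee_rot: [-3.141, 0.002, 0.279]
wrist_force: [-0.4, -0.9, -0.9]
width: 0.0941
finger_force: 0.0
```

```bash
python3 plan.py .5335 -.1172 .066 .277;python3 snap.py w10; python3 -c "
import cv2;a=cv2.imread('pics/w10.png')[100:384,130:390];cv2.imwrite('pics/w10b.png',cv2.resize(a,None,fx=2.1,fy=2.1,interpolation=cv2.INTER_CUBIC))"
```

```text
t 13.6333 pos [ 0.5327 -0.1193  0.1833] rot [-3.1407e+00  1.9000e-03  2.7860e-01] w 0.0941 ff 0.0 F [-0.4 -0.9 -0.9]
shift [ 0.015 -0.017  1.173] turn [-0.001  0.002  0.002]
13.6833 [ 0.5318 -0.1195  0.1834] [-3.1406e+00  2.3000e-03  2.7770e-01] 0.09398710481587855
```

View pics/w10b.png

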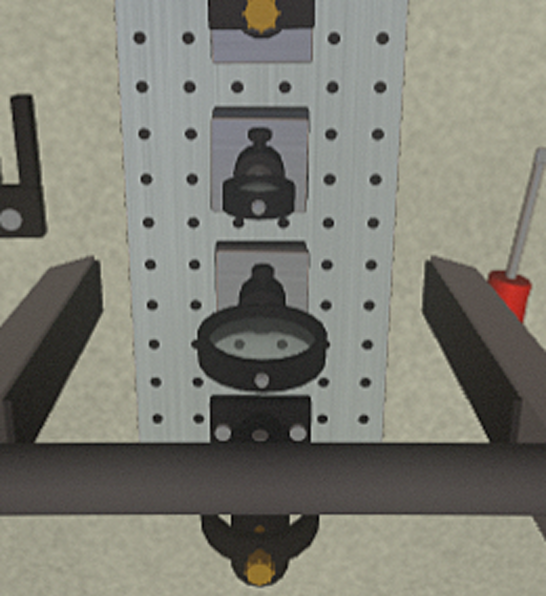

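```bash
python3 - <<'E'
from h import *
import pickle
c=pickle.load(open("pics/w10.pkl","rb"));e=np.array([np.cos(.277),np.sin(.277)])
f=lambda u,v:(130+u/2.1-.3,100+v/2.1-.3)
for n,p,h in [("smT",[(210,118),(309,118)],.03),("smplate",[(213,107),(309,107)],.022),("lensfootT",[(215,250),(308,250)],.03),("lensplate",[(216,243),(308,243)],.022)]:
    X=[onz(c,f(*q),h)[:2] for q in p]; print(n,np.linalg.norm(X[0]-X[1]),"centre",(np.mean(X,0)-25e-3*e).round(4))
E
```

```text
smT 0.049968436216796405 centre [ 0.5318 -0.1171]
smplate 0.049390357927017035 centre [ 0.5362 -0.1166]
lensfootT 0.049663728357761415 centre [ 0.4638 -0.1377]
lensplate 0.05015909418317948 centre [ 0.4649 -0.1376]
```

The large lens sits within about 1 mm of its plate's centre (foot edge (215–308,250), plate edge at 243). The small lens's foot is about 4 mm short of centre on the middle plate, so I allow for that. Grip it.

{"api": "move_arm", "payload": {"motion": [0,0,0,0,-0.02,0.3,0.7,0,0,0,0,0,0.3,0.7,0,0,0,0,0,0.3,0.7,0,0,0,0,0,0.27,0.7,0,0,0,0,0,0,0,0,0,0,0,0,0,0,0,0,0,0,0,0,0,0,0,0,0,0,0,0,0,0,0,0,0,0,0,0,0,0,0,0,0,0,0,0,0,0,0,0,0,0,0,0,0,0,0,0]}}

```text
time: 14.68
tool_pos: [0.5328, -0.1181, 0.0695]
ee_rot: [3.14, -0.003, 0.277]
wrist_force: [-0.4, 0.8, 6.0]
width: 0.0308
finger_force: 30.0
```

{"api": "move_arm", "payload": {"motion": [0,0,0,0,0,-0.2,0,0,0,0,0,0,-0.3,0,0,0,0,0,0,-0.4,0,0,0,0,0,0,-0.3,0,0,0,0,0,0,0,0,0,0,0,0,0,0,0]}}

```text
time: 15.18
tool_pos: [0.5327, -0.1181, 0.1896]
ee_rot: [3.139, -0.004, 0.277]
wrist_force: [0.2, -1.0, -2.1]
width: 0.0311
finger_force: 30.0
```

```bash
python3 plan.py .680 -.076 .185 .277
```

```text
t 15.1833 pos [ 0.5327 -0.1181  0.1896] rot [ 3.1388 -0.0037  0.2772] w 0.0311 ff 30.0 F [ 0.2 -1.  -2.1]
shift [ 1.532 -0.002  0.052] turn [ 0.003 -0.005  0.   ]
```

{"api": "move_arm", "payload": {"motion": [0,0,0,0.33,0,0,0,0,0,0,0.4,0,0,0,0,0,0,0.4,0,0,0,0,0,0,0.4,0,0,0,0,0,0,0,0,0,0,0,0,0,0,0,0.3,0,0,0,0,0,0,0.4,0,0,0,0,0,0,0.3,0,0,0,0,0,0,0,0,0,0,0,0,0,0,0]}}

```text
time: 16.02
tool_pos: [0.6754, -0.0755, 0.0823]
ee_rot: [-3.137, 0.009, 0.277]
wrist_force: [1.1, 0.1, -1.0]
width: 0.0312
finger_force: 30.0
```

```bash
python3 plan.py .680 -.076 .067 .277;python3 snap.py w11; python3 -c "
import cv2;a=cv2.imread('pics/w11.png')[80:330,130:390];cv2.imwrite('pics/w11b.png',cv2.resize(a,None,fx=2.3,fy=2.3,interpolation=cv2.INTER_CUBIC))"
```

```text
t 16.0167 pos [ 0.6754 -0.0755  0.0823] rot [-3.1371  0.0092  0.277 ] w 0.0312 ff 30.0 F [ 1.1  0.1 -1. ]
shift [0.044 0.019 0.153] turn [-0.006  0.012  0.   ]
16.0667 [ 0.6778 -0.0759  0.0863] [-3.1404e+00  2.7000e-03  2.7690e-01] 0.03114414237279972
```

View pics/w11b.png

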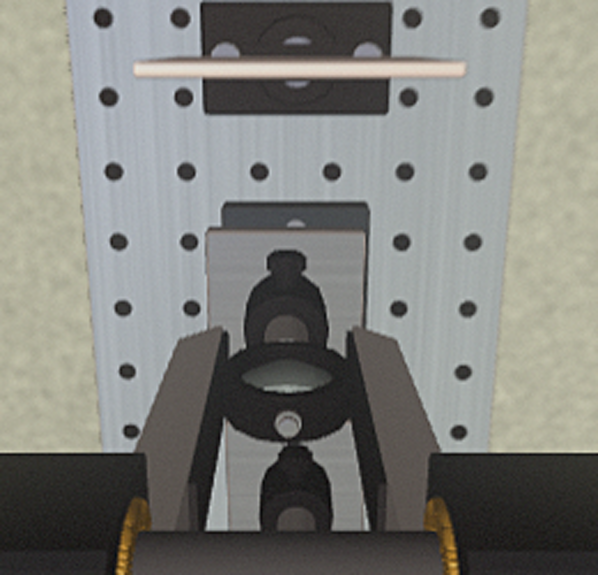

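```bash
python3 - <<'E'
from h import *
import pickle
c=pickle.load(open("pics/w11.pkl","rb"));e=np.array([np.cos(.277),np.sin(.277)]);nn=np.array([e[1],-e[0]])
f=lambda u,v:(130+u/2.3-.3,80+v/2.3-.3);C=[]
for n,p,h in [("plate",[(222,203.5),(369,204)],.022),("lens",[(206,229),(366,229)],.047)]:
    X=[onz(c,f(*q),h)[:2] for q in p]; C.append(np.mean(X,0)-25e-3*e); print(n,np.linalg.norm(X[0]-X[1]),"centre",C[-1].round(4))
d=C[0]-C[1]; print("tool shift mm x,y",d@e*1e3,d@nn*1e3)
E
```

```text
plate 0.049291287079749876 centre [ 0.681  -0.0757]
lens 0.04852938442139012 centre [ 0.6778 -0.0734]
tool shift mm x,y 2.4240444885438146 3.0361959692329035
```

{"api": "move_arm", "payload": {"motion": [0,0,0,0.025,0.025,0.05,0,0,0,0,0,0,0.07,0,0,0,0,0,0,0.06,0,0,0,0,0,0,0,0,0,0,0,0,0,0,0]}}

```text
time: 16.48
tool_pos: [0.6821, -0.0777, 0.0701]
ee_rot: [3.141, -0.001, 0.277]
wrist_force: [0.8, 0.1, -0.3]
width: 0.031
finger_force: 30.0
```

```bash
python3 plan.py .680 -.077 .067 .277
```

```text
t 16.4833 pos [ 0.6821 -0.0777  0.0701] rot [ 3.1411e+00 -8.0000e-04  2.7710e-01] w 0.031 ff 30.0 F [ 0.8  0.1 -0.3]
shift [-0.018 -0.012  0.031] turn [ 0.001 -0.001  0.   ]
```

{"api": "move_arm", "payload": {"motion": [0,0,0,0,0,0.01,0,0,0,0,0,0,0,0,0,0,0,0,0,0,1,0,0,0,0,0,0,1,0,0,0,0,0,0,1,0,0,0,0,0,0,1,0,0,0,0,0,0,1,0,0,0,0,0,0,1,0,0,0,0,0,-0.3,1,0,0,0,0,0,-0.4,1,0,0,0,0,0,-0.4,1,0,0,0,0,0,0,1]}}

```text
time: 17.48
tool_pos: [0.6859, -0.0784, 0.19]
ee_rot: [3.133, -0.016, 0.277]
wrist_force: [-0.2, -0.5, 2.0]
width: 0.0927
finger_force: 0.0
```

{"api": "move_arm", "payload": {"motion": [0,0,0,-0.3,0,-0.1,1,0,0,0,-0.4,0,-0.1,1,0,0,0,-0.4,0,-0.1,1,0,0,0,0,0,0,1,0,0,0,0,0,0,1]}}

```text
time: 17.9
tool_pos: [0.5753, -0.1082, 0.2099]
ee_rot: [3.14, -0.003, 0.276]
wrist_force: [0.4, 0.0, -0.9]
width: 0.0939
finger_force: 0.0
```

```bash
python3 snap.py w12; python3 -c "
import cv2;a=cv2.imread('pics/w12.png')[0:330,110:400];cv2.imwrite('pics/w12b.png',cv2.resize(a,None,fx=1.8,fy=1.8,interpolation=cv2.INTER_CUBIC))"
```

```text
17.95 [ 0.5762 -0.1079  0.2092] [ 3.1407e+00 -2.0000e-03  2.7640e-01] 0.09398752815520375
```

View pics/w12b.png

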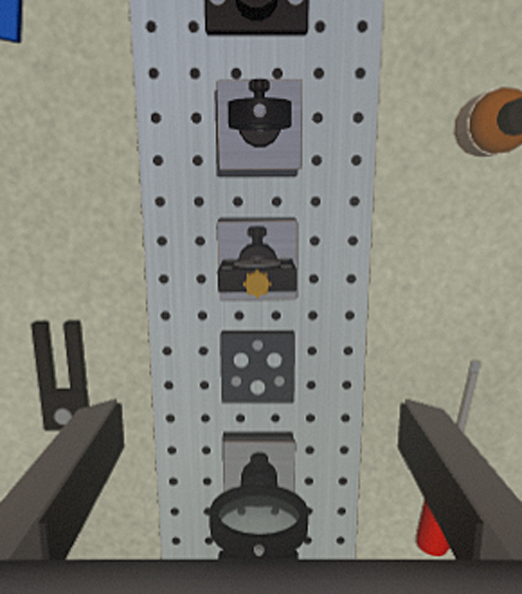

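```bash
python3 - <<'E'
from h import *
import pickle
c=pickle.load(open("pics/w12.pkl","rb"));e=np.array([np.cos(.277),np.sin(.277)])
f=lambda u,v:(110+u/1.8-.3,v/1.8-.3)
for n,p,h,s in [("smallfootB",[(217,169),(302,169)],.03,25),("plateLB",[(219,175),(299,175)],.022,25),("smallfootT",[(217,80),(302,80)],.03,-25),("pinfootT",[(217,219),(298,219)],.03,-25),("pinfootB",[(218,299),(298,299)],.03,25),("P",[(221,332),(294,332)],.022,-25),("lens",[(224,440),(295,440)],.03,-25),("lensplate",[(224,434),(294,434)],.022,-25)]:
    X=[onz(c,f(*q),h)[:2] for q in p]; print(n,round(np.linalg.norm(X[0]-X[1]),4),"centre",(np.mean(X,0)+s*1e-3*e).round(4))
E
```

```text
smallfootB 0.0513 centre [ 0.6847 -0.0759]
plateLB 0.0494 centre [ 0.6814 -0.0765]
smallfootT 0.0492 centre [ 0.6837 -0.0763]
pinfootT 0.05 centre [ 0.6079 -0.0964]
pinfootB 0.0513 centre [ 0.6079 -0.0967]
P 0.0487 centre [ 0.5367 -0.1165]
lens 0.0488 centre [ 0.4652 -0.1381]
lensplate 0.0491 centre [ 0.4659 -0.1376]
```

All three stand upright and square. They are off centre by about 1 mm (large lens), 1 mm (pinhole) and 3 mm (small lens), inside the 10 mm limit. The fork, driver and bottle are where they were, so I hand it in.

```bash
python3 -c "
from bench import robot
print(robot.close_job())"
```

```text
the job is handed in; nothing more can be done
None
```

Job handed in at about 18 s of the 93 s allowed: the large lens is on plate_small, the small lens on plate_large and the pinhole on plate_free, each within about 3 mm of centre by my last measurement; the verdict was not shown.

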